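# Fit the bearing bush and present the stirrer shaft

### The arm

A 7-joint arm with a two-finger parallel gripper is mounted at the origin on a cart in front of the work surface, level with it; the furniture and walls round the work are solid. World frame = base frame: x ahead of the robot, y to its left, z up, the work surface at z = 0. Lengths are in m, angles in rad, forces in N, time in s.
With the tool pointing down it reaches from about 0.425 to 0.825 m from the base axis. Payload 3.6 kg.
Tool frame: the origin (TCP) lies where the fingers leave the gripper's body, on its centre line; the fingertips stand 73 mm ahead of it and the grasp point (between the pads) lies 54 mm ahead of it; z points along the fingers, y is the line along which they close (so a half turn about z gives the same grasp; the last joint's range is limited). The gripper opens to 85 mm and grips with 20 to 120 N. Pads are 22 mm wide; open, the fingers measure 114 mm over their backs; the gripper's body (76 mm by 85 mm) begins 54 mm behind the grasp point. The pads swing forward as they close: fully open they stand 13 mm farther back than shut.
Start: joints at [-0.026, 0.615, -0.013, 1.423, 0.008, 1.103, -0.04], TCP at [0.65, 0, 0.304] pointing down, gripper open.
Joint ranges: [-3.12, 3.12], [-0.3, 2.06], [-1.34, 1.32], [0.26, 2.42], [-1.36, 4.5], [0.01, 1.98], [-2.84, 2.84]. Speed limits (rad/s): [2.79, 2.79, 3.14, 3.14, 3.14, 3.14, 3.14].

### API

Orientations are given as a unit quaternion [x, y, z, w].
In Python, from station import arm, snapshot, camera_info, ticket gives the robot as it stands. Calls block until the motion is done:
- arm.movep(position, orientation): joint-space move of the TCP to a pose.
- arm.line_to(position, velocity=0.15, ori=None): straight line of the TCP; ori=None keeps the orientation; velocity is the mean speed in m/s.
- arm.move_j(angles): joint-space move.
- arm.move_gripper(opening, effort=None): opening from 0.0 (shut) to 1.0 (fully open); effort is the grip in N (None keeps the last); returns when the fingers have stopped.
- arm.pause(seconds).
- arm.ik(position, orientation): joint angles nearest the present ones, or None.
- snapshot(name): name is "scene" or "side" or "wrist"; returns the picture (400x640x3 uint8, blue, green, red); there is no depth.
- camera_info(name): a dict with "fx", "fy", "cx", "cy" (pixels), "dist_coeffs" ([k1, k2, p1, p2, k3] as OpenCV has them; the pictures are not rectified), "R" (3x3) and "t" (3): a world point X has camera coordinates R X + t; the wrist camera has in their place "T_tool_cam" (4x4, takes a point from camera to tool coordinates, whose origin is the TCP and whose axes are the flange's). Camera axes: x right, y down, z forward; pixel columns grow to the right and rows downward; lengths in m; the calibration is good to about 2 mm. A picture is of the moment at which its call begins: read the wrist's pose just before it. camera_info takes no time and is no camera call.
A pose or a line that the arm cannot do raises arm.MotionError and nothing moves.
- ticket.finish_job(): hands the job in; it is judged then, once.
Readings, each from a call of its own:
- arm.read_time(): time.
- arm.read_joint_positions(): joint angles.
- arm.read_dq(): joint speeds.
- arm.read_effort(): joint torques, N m.
- arm.read_tool_pos(): TCP position.
- arm.read_eef_rot(): TCP orientation.
- arm.read_ft_force(): force on the tool from outside, world axes, zero at the start.
- arm.read_wrist_torque(): the same for the moment, N m.
- arm.read_opening(): opening from 0.0 (shut) to 1.0 (fully open).
- arm.read_finger_force(): force on a finger pad.
Only numpy, scipy, OpenCV 4.12 (cv2) and the standard library are available. Lean on these libraries where they do the work, as an engineer would, in place of code of your own. Each camera call takes 0.05 s, during which the arm holds its last target. There are 200 camera calls.

### The job

The steel stirrer shaft stands in one of the two bores of the aluminium stand. Slip the loose white bearing bush over the top of the shaft, right down onto the shaft's collar, then draw the shaft out of the stand with the bush on it and lean it over to about 45 degrees from upright, foot end down, ready to be offered to a slanting flask neck. Finish while still holding it there steadily in the gripper, its whole length at least 10 cm above the worktop and clear of the stand; leave the tube standing in the other bore and do not disturb it, the dropper bottle, the filter cube or the coverslip box.

Things in the scene. Friction and masses are not known exactly. Their poses are not given: they have to be found in the camera images.
- holder: Aluminium block with a few screw heads on top, 62 (x) x 150 (y) x 55 (z) mm, fixed to the worktop; origin at the centre of its underside, z up. Two upright blind bores of 20 mm diameter, 47 mm deep, open at its top, lie on its long centre line at y = +45 mm and y = -45 mm. The shaft stands in one and the tube in the other; which is which varies.
- shaft_center (a point): Loose steel stirrer shaft, 120 mm long, about 0.12 kg, standing upright in a bore of the holder; this point is on its axis half-way up (60 mm from either end), z along the axis towards the slim top end. From the bottom: foot of 18 mm diameter, 44 mm long; collar of 32 mm diameter, 8 mm thick, whose underside rests on the holder's top; then a bare round shank of 12 mm diameter, 61 mm long; last 7 mm taper to 6 mm diameter at the tip. Lifts straight out freely.
- shaft_seat (a point): Centre of the upper face of the shaft's collar, 52 mm above the foot end and 8 mm below shaft_center, where the bush has to rest; z along the shaft towards its slim top end.
- shaft_foot (a point): Centre of the shaft's lower end face.
- shaft_tip (a point): Centre of the shaft's upper end face, 68 mm above shaft_seat. With the bush seated, 43 mm of shaft stay bare above it for the fingers.
- bush_center (a point): Loose white round bearing bush with two thin dark rings round it: 30 mm outer diameter, 14.5 mm bore right through, 25 mm high, about 0.04 kg, standing on the worktop with its bore upright and either end alike; this point is at its centre, half-way up. On the shaft it slides down freely by its own weight.
- tube_center (a point): Screw-cap tube, 101 mm long, body 16 mm and cap 20 mm in diameter, standing loosely in the other bore of the holder, bottom 8 mm above the worktop; the point is on its axis 50 mm above its bottom. Must stay.
- dropper_center (a point): Small white dropper bottle, 29 mm diameter, 60 mm tall, standing loose on the worktop; the point is half-way up. Must stay.
- filter_center (a point): Black microscope filter cube with round windows, 38 x 40 x 35 mm, loose on the worktop; the point is half-way up. Must stay.
- coverslips_center (a point): Small clear coverslip box, 30 x 34 x 17 mm, loose on the worktop; the point is half-way up. Must stay.
Not all that is in view belongs to the job. Of the things that look like the part that bears shaft_center, the middle-sized one is meant.

How it is judged:
By the outcome, as a careful person would: the job done as asked, in the order asked, and still so for the second after the job is handed in, while the arm keeps its last pose, push and grip.
It also fails if it takes over 48 s, if anything falls off the work surface, if the arm or the gripper's body presses on something with over 40 N, if the wrist force passes 120 N, or if a joint passes its speed limit or range.

## Working session

There is one attempt and no reset: what is moved stays moved. The work goes in short steps, each a Python script; the robot and the scene stay as the last script left them, time stands still between calls to the robot, and variables do not carry over. Pictures are saved under pics/ and viewed, at most 12 in all, crops included, and the job is handed in when it is done.

```bash
mkdir -p pics
python3 - <<'E'
from station import arm, snapshot, camera_info
import cv2
for n in ("scene","side","wrist"):
    cv2.imwrite(f"pics/{n}0.png",snapshot(n)); 
    c=camera_info(n); print(n,{k:(v.tolist() if hasattr(v,'tolist') else v) for k,v in c.items()})
a=[cv2.imread(f"pics/{n}0.png") for n in ("scene","side")]
E
```

```text
scene {'fx': 485.65316018620916, 'fy': 485.65316018620916, 'cx': 321.9219570415738, 'cy': 195.44416121228514, 'dist_coeffs': [0.033742682656837185, 0.0, 0.0, 0.0, 0.0], 'R': [[-0.8778707856867901, -0.4782772697347177, -0.024366716905687705], [-0.22038543682536357, 0.44863992288211724, -0.8661134330049509], [0.4251742500116293, -0.7549656103766794, -0.4992532266051133]], 't': [0.5083908200958599, 0.1857099807033552, 0.8165841487468108]}
side {'fx': 519.2517481256779, 'fy': 519.2517481256779, 'cx': 319.8291448868565, 'cy': 212.86583407262273, 'dist_coeffs': [-0.0316094191209737, 0.0, 0.0, 0.0, 0.0], 'R': [[0.9759027081580776, -0.21816754488681087, 0.0041020199648005694], [-0.10070427119532396, -0.466986246013529, -0.8785115228596666], [0.19357828900150165, 0.8569286833758414, -0.4777035457634766]], 't': [-0.4951795373271149, 0.1912754081321915, 0.724630954936145]}
wrist {'fx': 350.78714227742836, 'fy': 350.78714227742836, 'cx': 317.0793246960726, 'cy': 194.27795662186256, 'dist_coeffs': [0.006875961227925016, 0.0, 0.0, 0.0, 0.0], 'T_tool_cam': [[0.0006463477155790102, -0.9477087465497035, -0.3191358863365546, 0.08277798487680056], [0.9999996182088078, 0.0008002211582091397, -0.00035103893606506283, 0.00044498129283454535], [0.0005880619586787322, -0.31913553760007, 0.9477089019439698, -0.06948624441275014], [0.0, 0.0, 0.0, 1.0]]}
```

View pics/scene0.png

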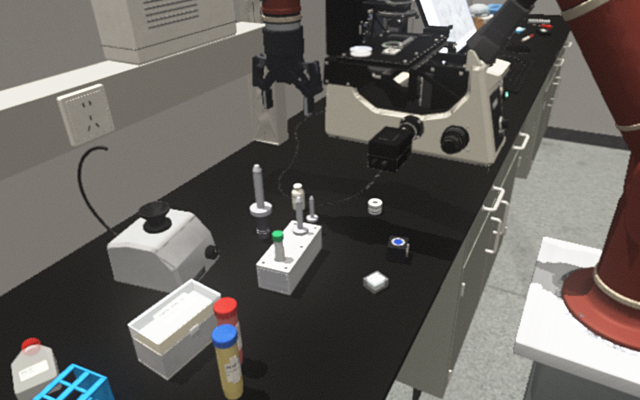

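View pics/side0.png

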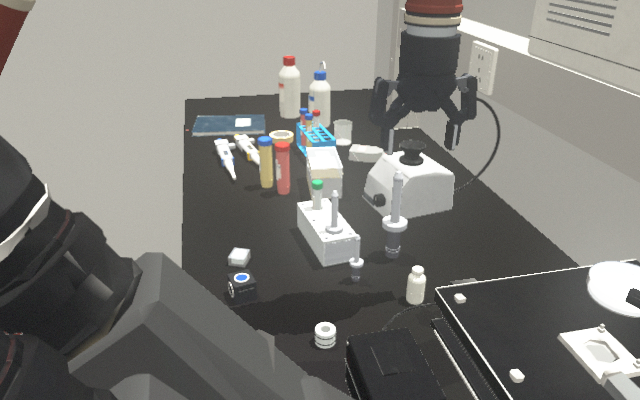

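View pics/wrist0.png

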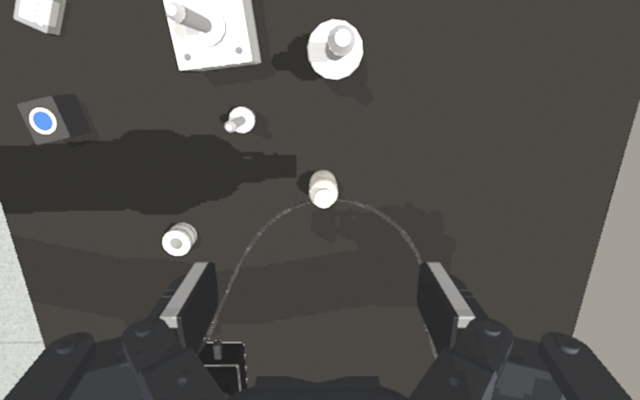

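Scene: stand near (290,255), with the shaft collar at about (300,229), tube cap at (278,236), bush at (375,207), filter cube at (399,246) and box at (376,282). The dropper is behind the shaft. Large and small look-alike shafts stand outside the stand. Side: shaft tip near (335,192), bush at (325,335). Next, an enlarged composite.

Run:
```python
import cv2,numpy as np
s=cv2.imread("pics/scene0.png");d=cv2.imread("pics/side0.png")
z=lambda im,x,y,w,h,k:cv2.resize(im[y:y+h,x:x+w],(w*k,h*k),interpolation=cv2.INTER_CUBIC)
A=z(s,250,175,100,120,4); B=z(d,290,175,100,120,4)   # 400x480
C=z(s,350,195,100,30,4); D=z(d,290,318,100,30,4)
cv2.imwrite("pics/c1.png",np.vstack([np.hstack([A,B]),np.hstack([C,D])]))
```

```text
(no output)
```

View pics/c1.png

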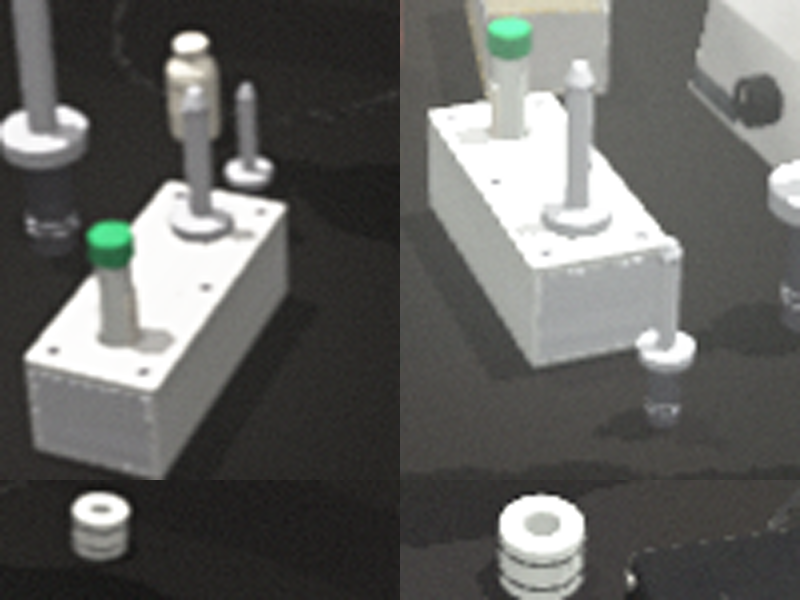

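The crop gives, in scene/side full pixels: shaft tip (298.2,197.5)/(335,191), collar top (300.5,229.3)/(334.2,228), bush top (375.3,202)/(325.5,328.3), tube cap (277.3,232.3)/(317.3,181.5).

```bash
cat > h.py <<'E'
from station import arm, snapshot, camera_info, ticket
import numpy as np, cv2
from scipy.spatial.transform import Rotation as Ro
def cam(n,tp=None,q=None):
    c=camera_info(n); K=np.array([[c["fx"],0,c["cx"]],[0,c["fy"],c["cy"]],[0,0,1]]); d=np.array(c["dist_coeffs"])
    if n=="wrist":
        T=np.eye(4); T[:3,:3]=Ro.from_quat(q).as_matrix(); T[:3,3]=tp
        M=np.linalg.inv(T@np.array(c["T_tool_cam"])); R,t=M[:3,:3],M[:3,3]
    else: R,t=np.array(c["R"]),np.array(c["t"])
    return K,d,R,t
def ray(C,p):
    K,d,R,t=C; u=cv2.undistortPoints(np.array([[p]],float),K,d)[0,0]
    v=R.T@np.array([u[0],u[1],1]); return -R.T@t, v/np.linalg.norm(v)
def atz(C,p,z): o,v=ray(C,p); return o+v*(z-o[2])/v[2]
def tri(*ps):
    A=0;b=0;rs=[ray(C,p) for C,p in ps]
    for o,v in rs: P=np.eye(3)-np.outer(v,v);A=A+P;b=b+P@o
    X=np.linalg.solve(A,b); return X,[round(float(np.linalg.norm(np.cross(X-o,v)))*1000,1) for o,v in rs]
E
python3 - <<'E'
from h import *
np.set_printoptions(precision=4,suppress=True)
S=cam("scene");D=cam("side");q=arm.read_eef_rot();tp=arm.read_tool_pos();W=cam("wrist",tp,q);print(tp,q)
for n,a,b in [("tip",(298.2,197.5),(335,191)),("collar",(300.5,229.3),(334.2,228)),("tubecap",(277.3,232.3),(317.3,181.5)),("bush",(375.3,202),(325.5,328.3)),("dropper",(297.8,185),(417,268)),("filter",(399,241),(241,278)),("slip",(376,278),(239,252)),("small",(311.5,196.8),(357.5,235.8)),("big",(257,166),(398,174))]:
    X,e=tri((S,a),(D,b)); print(n,X,e)
print("bush wrist",atz(W,(176.5,243),.025), "dropper",atz(W,(323,198),.06))
print("slip",atz(W,(40,10),.017))
E
```

```text
[0.6496 0.     0.303 ] [ 0.7071  0.7071 -0.0007 -0.0007]
tip [0.5598 0.1212 0.1307] [0.4, 0.4]
collar [0.5594 0.12   0.0594] [0.4, 0.4]
tubecap [0.5493 0.2094 0.1096] [0.3, 0.3]
bush [ 0.494  -0.0922  0.0246] [1.0, 1.0]
dropper [ 0.6541 -0.0278  0.0607] [0.2, 0.2]
filter [0.3884 0.0395 0.0352] [0.5, 0.5]
slip [0.3924 0.1418 0.0185] [0.9, 0.9]
small [0.578  0.0427 0.0866] [0.5, 0.5]
big [0.6626 0.1001 0.1627] [0.9, 0.9]
bush wrist [ 0.4952 -0.0909  0.025 ] dropper [ 0.655  -0.0262  0.06  ]
slip [0.3983 0.1387 0.017 ]
```

Run:
```python
from h import *
np.set_printoptions(precision=4,suppress=True)
S=cam("scene");D=cam("side");W=cam("wrist",arm.read_tool_pos(),arm.read_eef_rot())
print(tri((S,(392,137)),(D,(395,360)),(W,(225,365))))
for z in (0.05,.1,.15,.2): print(z,atz(W,(205,343),z),atz(D,(347,347),z),atz(S,(370,160),z))
Q=[.70711,.70711,0,0]
for y in (20,30,45):
  for p in ([.45,.05,.36],[.5,.1,.36],[.5,.05,.4],[.4,.05,.4]):
    for s in (1,-1):
      r=(Ro.from_rotvec([0,-s*np.radians(y),0])*Ro.from_quat(Q)).as_quat()
      print(y,p,s,arm.ik(p,r) is not None)
I=cv2.imread("pics/scene0.png")[90:190,300:450]; J=cv2.imread("pics/side0.png")[300:400,280:430]
cv2.imwrite("pics/c2.png",cv2.resize(np.vstack([I,J]),None,fx=3,fy=3))
```

```text
(array([ 0.537 , -0.2336,  0.0923]), [32.5, 4.7, 31.6])
0.05 [ 0.5228 -0.2034  0.05  ] [ 0.5069 -0.1604  0.05  ] [ 0.5691 -0.2347  0.05  ]
0.1 [ 0.5426 -0.159   0.1   ] [ 0.4914 -0.2118  0.1   ] [ 0.5287 -0.1395  0.1   ]
0.15 [ 0.5623 -0.1147  0.15  ] [ 0.4758 -0.2632  0.15  ] [ 0.4883 -0.0443  0.15  ]
0.2 [ 0.582  -0.0703  0.2   ] [ 0.4603 -0.3146  0.2   ] [0.4479 0.0509 0.2   ]
20 [0.45, 0.05, 0.36] 1 True
20 [0.45, 0.05, 0.36] -1 True
20 [0.5, 0.1, 0.36] 1 True
20 [0.5, 0.1, 0.36] -1 True
20 [0.5, 0.05, 0.4] 1 True
20 [0.5, 0.05, 0.4] -1 True
20 [0.4, 0.05, 0.4] 1 True
20 [0.4, 0.05, 0.4] -1 True
30 [0.45, 0.05, 0.36] 1 True
30 [0.45, 0.05, 0.36] -1 True
30 [0.5, 0.1, 0.36] 1 True
30 [0.5, 0.1, 0.36] -1 True
30 [0.5, 0.05, 0.4] 1 True
30 [0.5, 0.05, 0.4] -1 True
30 [0.4, 0.05, 0.4] 1 True
30 [0.4, 0.05, 0.4] -1 True
45 [0.45, 0.05, 0.36] 1 True
45 [0.45, 0.05, 0.36] -1 True
45 [0.5, 0.1, 0.36] 1 True
45 [0.5, 0.1, 0.36] -1 True
45 [0.5, 0.05, 0.4] 1 True
45 [0.5, 0.05, 0.4] -1 True
45 [0.4, 0.05, 0.4] 1 True
45 [0.4, 0.05, 0.4] -1 True
```

View pics/c2.png

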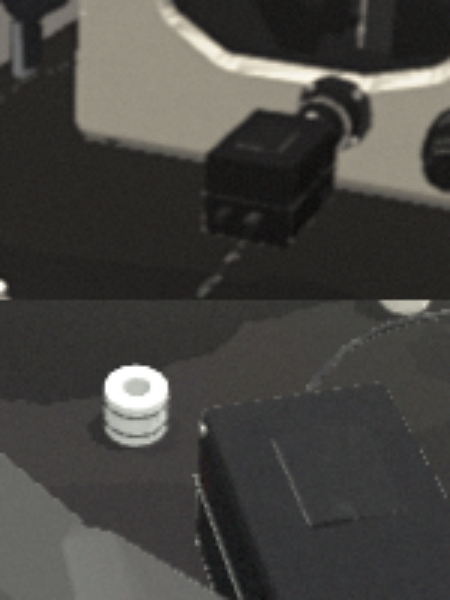

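The crop shows the microscope's overhanging black camera box near the bush. Its near top corners are at scene (400,146.7) and (368.3,143.3), side (347.7,336.7) and (409,327.7).

Run:
```python
from h import *
np.set_printoptions(precision=4,suppress=True)
S=cam("scene");D=cam("side")
print(tri((S,(400,146.7)),(D,(347.7,336.7))),tri((S,(368.3,143.3)),(D,(409,327.7))))
# move above bush & look, and look at the shaft
Q=[.70711,.70711,0,0]
arm.movep([.495,-.085,.22],Q)
tp=arm.read_tool_pos();q=arm.read_eef_rot();im=snapshot("wrist");print(tp,q,arm.read_time())
np.savez("w1.npz",tp=tp,q=q);cv2.imwrite("pics/w1.png",im)
```

```text
(array([ 0.4886, -0.2115,  0.1131]), [3.7, 3.7]) (array([ 0.5652, -0.2071,  0.1087]), [2.5, 2.5])
[ 0.4969 -0.0845  0.2208] [0.7068 0.7074 0.0014 0.0012] 1.0
```

View pics/w1.png

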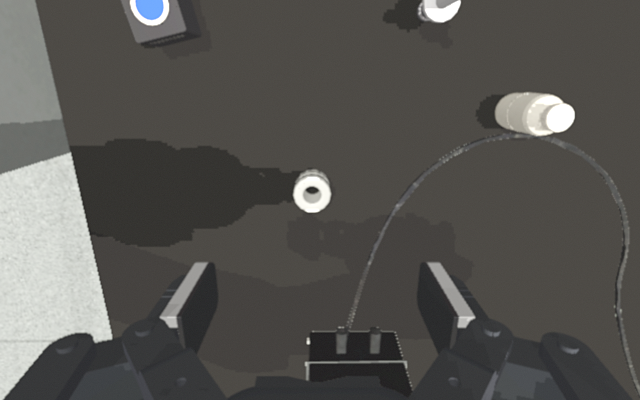

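The bush top centre is at (312.5,192.5), clear of the box. Now grasp it.

Run:
```python
from h import *
np.set_printoptions(precision=4,suppress=True)
d=np.load("w1.npz");W=cam("wrist",d["tp"],d["q"])
b=atz(W,(312.5,192.5),.025);print("bush",b,"at rest",arm.read_tool_pos())
Q=[.70711,.70711,0,0]
arm.line_to([b[0],b[1],.13],.2,ori=Q)
arm.line_to([b[0],b[1],.075],.08)
print(arm.read_tool_pos(),arm.read_ft_force())
arm.move_gripper(0.0,40)
print(arm.read_opening(),arm.read_finger_force(),arm.read_tool_pos(),arm.read_ft_force())
arm.line_to([b[0],b[1],.25],.15)
# look toward the shaft on the way: stand off 70mm to -y of the shaft
arm.movep([.558,.11,.27],Q); arm.pause(.2)
tp=arm.read_tool_pos();q=arm.read_eef_rot();im=snapshot("wrist");print(tp,q,arm.read_time(),arm.read_opening())
np.savez("w2.npz",tp=tp,q=q);cv2.imwrite("pics/w2.png",im)
```

```text
bush [ 0.4944 -0.0894  0.025 ] at rest [ 0.4974 -0.0841  0.2209]
[ 0.4947 -0.0895  0.0753] [ 0.1248  0.2794 -0.2646]
0.3338523190496213 39.39647074788809 [ 0.4945 -0.0894  0.0755] [0.5339 0.0537 4.509 ]
[0.558  0.1072 0.2699] [ 0.7086  0.7056 -0.0007  0.0003] 5.4083 0.3392031813665875
```

View pics/w2.png

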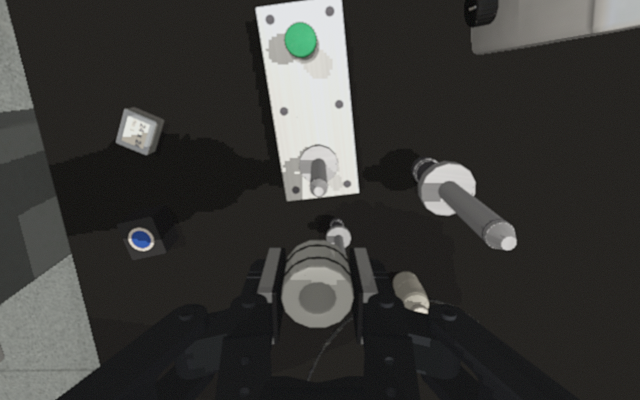

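The wrist view shows the bush held upright, top-face centre at about (318,297), shaft tip at about (319,190) and collar centre at about (319,163). Now compute both relative to the tool.

Run:
```python
from h import *
np.set_printoptions(precision=4,suppress=True)
d=np.load("w2.npz");W=cam("wrist",d["tp"],d["q"])
print("bush top",atz(W,(318,297),d["tp"][2]-.0505)-d["tp"])
print("tip",atz(W,(319,190.5),.131),"collar",atz(W,(319,163),.063))
print("tube",atz(W,(300,40),.109))
im=cv2.imread("pics/w2.png"); z=lambda x,y:cv2.resize(im[y:y+100,x:x+100],(400,400),interpolation=cv2.INTER_CUBIC)
cv2.imwrite("pics/c3.png",np.hstack([z(270,130),z(268,235)]))
print(arm.read_tool_pos(), arm.read_joint_positions())
```

```text
bush top [ 0.0008 -0.0011 -0.0505]
tip [0.5595 0.1221 0.131 ] collar [0.5598 0.1233 0.063 ]
tube [0.5484 0.2103 0.109 ]
[0.558  0.1078 0.27  ] [-0.2148  0.5227 -0.0227  1.7106  0.0155  0.9089 -0.2477]
```

View pics/c3.png

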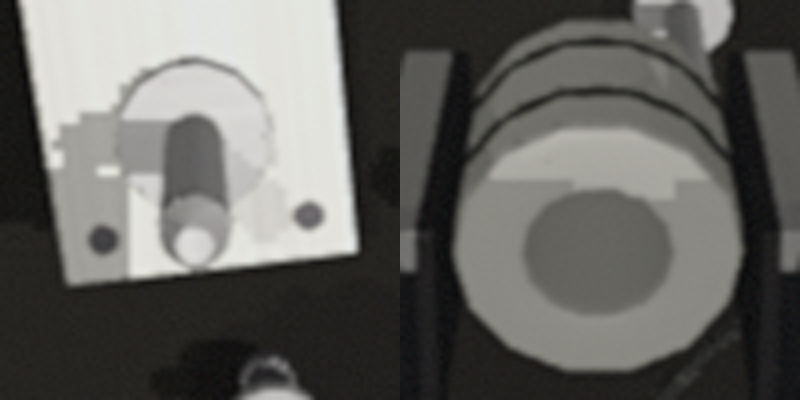

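Run:
```python
from h import *
np.set_printoptions(precision=4,suppress=True)
Q=[.70711,.70711,0,0]; x,y=.559,.1222
arm.line_to([x,y,.225],.1,ori=Q); arm.pause(.2); print(arm.read_tool_pos(),arm.read_ft_force(),arm.read_wrist_torque())
for z in (.210,.204,.198,.192,.186,.178,.170,.162,.154):
    arm.line_to([x,y,z],.05); f=arm.read_ft_force(); print(z,f,arm.read_tool_pos()[:2])
    if np.linalg.norm(f)>12: print("contact"); break
im=snapshot("wrist");I=snapshot("side")
cv2.imwrite("pics/c4.png",np.hstack([cv2.resize(im[100:400,200:450],(500,600)),cv2.resize(I[150:270,290:350],(300,600))]))
print(arm.read_time(),arm.read_opening())
```

```text
[0.5594 0.122  0.2258] [-0.4624 -0.1873 -0.3282] [ 0.0415 -0.0203  0.0108]
0.21 [ 0.3659  0.3177 -1.3015] [0.5588 0.1222]
0.204 [ 0.028  -0.5586 -0.5334] [0.5588 0.1222]
0.198 [ 0.0163  0.4871 -0.6583] [0.5588 0.1223]
0.192 [0.0932 0.2555 0.2004] [0.5588 0.1222]
0.186 [ 0.1858 -0.5798 -0.6326] [0.5588 0.1222]
0.178 [-0.0556  0.97    0.6477] [0.5588 0.1221]
0.17 [ 0.5038 -0.2306 -1.231 ] [0.5588 0.1222]
0.162 [-0.4406  0.7748 -0.6346] [0.5588 0.1222]
0.154 [-1.0524  1.4019 -0.815 ] [0.5588 0.1221]
9.075 0.3344552994926364
```

View pics/c4.png

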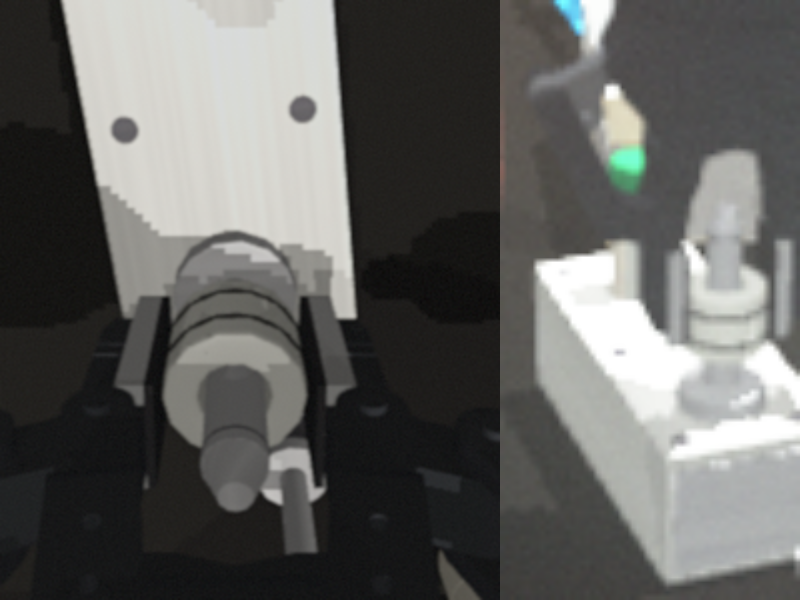

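The bush is threaded on the shaft. Lower, release, rise to the bare shank and check that it has seated.

Run:
```python
from h import *
np.set_printoptions(precision=4,suppress=True)
x,y=.559,.1222
arm.line_to([x,y,.142],.05); print(arm.read_ft_force())
arm.move_gripper(.6); arm.pause(.3)
arm.line_to([x,y,.168],.08); arm.pause(.2)
tp=arm.read_tool_pos();q=arm.read_eef_rot();im=snapshot("wrist");I=snapshot("side")
cv2.imwrite("pics/c5.png",np.hstack([cv2.resize(im[100:400,200:450],(500,600)),cv2.resize(I[150:270,290:350],(300,600))]))
print(arm.read_time(),arm.read_opening(),tp)
```

```text
[ 0.362   0.2438 -0.7574]
10.8833 0.5968869610589136 [0.5587 0.1221 0.1675]
```

View pics/c5.png

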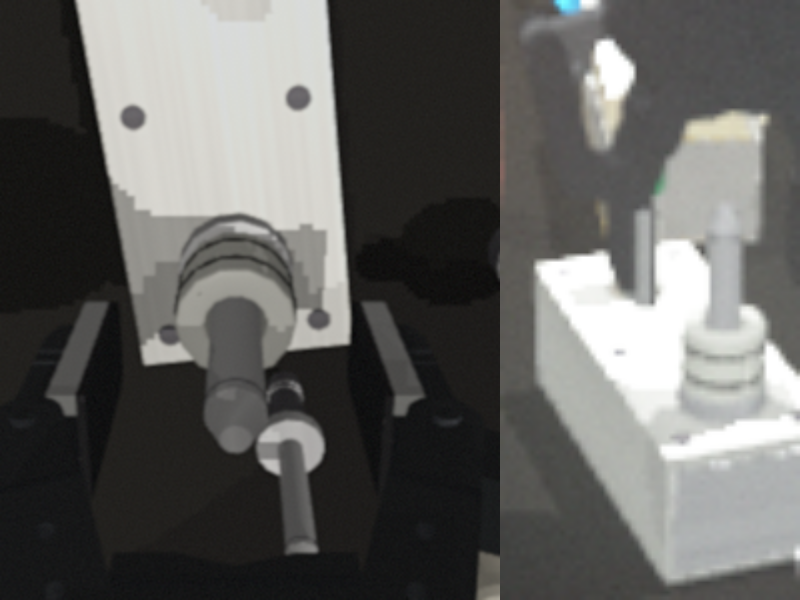

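The bush is seated on the collar. Grip, lift and lean.

Run:
```python
from h import *
np.set_printoptions(precision=4,suppress=True)
x,y=.559,.1222; Q=[.70711,.70711,0,0]
arm.move_gripper(0.0,80); print(arm.read_opening(),arm.read_finger_force())
arm.line_to([x,y,.235],.06); arm.line_to([x,y,.36],.12)
print(arm.read_opening(),arm.read_ft_force())
for k,a in enumerate((15,30,45)):
    r=(Ro.from_rotvec([0,-np.radians(a),0])*Ro.from_quat(Q)).as_quat()
    arm.line_to([x-.03*(k+1),y-.02*(k+1),.36+.01*(k+1)],.05,ori=r)
arm.pause(.5)
tp=arm.read_tool_pos();q=arm.read_eef_rot();zt=Ro.from_quat(q).as_matrix()[:,2]
print(tp,zt,"foot~",tp+zt*.157,arm.read_opening(),arm.read_finger_force(),arm.read_time(),np.abs(arm.read_dq()).max())
S=snapshot("scene");D=snapshot("side")
f=lambda n,C,I:(lambda p:cv2.resize(I[max(p[1]-100,0):max(p[1]-100,0)+200,p[0]-65:p[0]+65],(390,600)))(cv2.projectPoints((tp+zt*.1)[None],cv2.Rodrigues(C[2])[0],C[3],C[0],C[1])[0].ravel().astype(int))
cv2.imwrite("pics/c6.png",np.hstack([f("s",cam("scene"),S),f("d",cam("side"),D)]))
```

```text
0.11211496383211864 77.96930059790611
0.10574362921232243 [-0.2225  0.1103 -2.7956]
[0.469  0.0622 0.39  ] [ 0.7071 -0.0001 -0.7071] foot~ [0.58   0.0622 0.279 ] 0.1074577967489316 77.94781150761992 17.7083 0.0016545999777580068
```

View pics/c6.png

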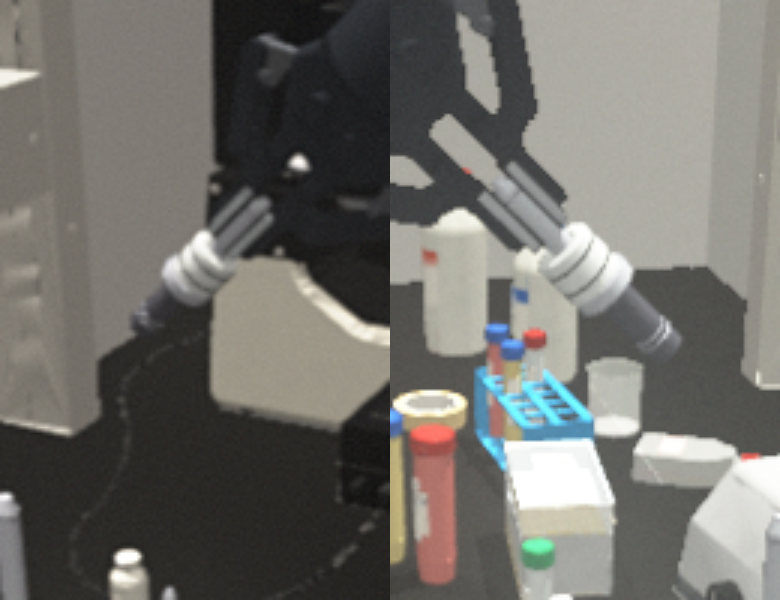

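The shaft is held at 45°, foot down, with the bush against the collar. The foot is about 0.28 m up and the tube is still standing.

```bash
python3 -c "
from station import ticket
print(ticket.finish_job())"
```

```text
the job is handed in; nothing more can be done
None
```

The job is handed in at about 18 s: the bush is seated on the collar, and the shaft is out of the stand and held steady at 45° with its foot about 0.28 m above the worktop; the tube still stands in its bore, and the arm came into contact with none of the other items as far as the pictures and forces show.

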